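# Clamp a plaster jaw model on the tilted surveying table

### The arm

A 7-joint arm with a two-finger parallel gripper is mounted at the origin on a cart in front of the work surface, level with it; the furniture and walls round the work are solid. World frame = base frame: x ahead of the robot, y to its left, z up, the work surface at z = 0. Lengths are in m, angles in rad, forces in N, time in s.
With the tool pointing down it reaches from about 0.425 to 0.95 m from the base axis. Payload 4.7 kg.
Tool frame: the origin (TCP) lies on the centre line of the jaws, within the pads' length; the fingertips stand 19 mm ahead of it and the grasp point (between the pads) is the TCP; z points along the fingers, y is the line along which they close (so a half turn about z gives the same grasp; the last joint's range is limited). The gripper opens to 87 mm and grips with 3 to 60 N. Pads are 19 mm wide; open, the fingers measure 117 mm over their backs; the gripper's body (75 mm by 190 mm) begins 51 mm behind the grasp point.
Start: joints at [1.179, 0.469, -0.049, 1.532, 0.024, 1.141, -0.082], TCP at [0.24, -0.631, 0.242] pointing down, gripper open.
Joint ranges: [-2.59, 2.59], [-0.33, 1.99], [-1.39, 1.29], [0.1, 2.45], [-1.04, 4.18], [0.21, 1.99], [-2.66, 2.66]. Speed limits (rad/s): [2.57, 2.57, 3.14, 3.14, 3.14, 3.14, 3.14].

### API

Orientations are given as [roll, pitch, yaw] about the fixed x, y, z axes, in that order (R = Rz(yaw) Ry(pitch) Rx(roll)).
In Python, from rig import read_state, optics, ctrl gives the robot as it stands.
- The arm moves only by the tool send_rows, never from a script. Its argument "targets" is a list of rows, each an object with "dp": the shift along the tool's x, y, z scaled (see below), a list of three; "spin": the turn about the tool's z scaled (see below). A call has 1 to 5 rows; each row is the pose to reach, as a shift and turn from the pose commanded when the call began, along the tool's axes at that moment, turning the shorter way round; what a row does not reach only later rows make up. The controller multiplies each number of a shift by 0.5 m and each number of a turn by 360 degrees. A row lasts 1/8 s, in which the tool goes at most 62.5 mm and 10.7 degrees, less where a joint would pass 70% of its speed; a pose out of reach is approached as far as the arm can. A call with a number of a shift or a turn outside -1 to 1 is refused whole. A call with a gripper value outside its range is refused whole. "fingers" is the finger opening in mm, from 0 to 87, set as the call begins (left out, the last holds). The fingers move at their own pace and stop on an object; "newtons" is the grip in N (left out, the last holds). Time passes only in rows, so rows that repeat a pose let the fingers close. It gives the time, the measured TCP pose, the force, the opening and the grip force at its end, in the units of the state.
- read_state(): the state, without advancing time (a new reading comes with each control period).
- optics.get_image(name): name is "scene" or "side" or "wrist"; returns the picture (384x512x3 uint8, blue, green, red); there is no depth.
- optics.camera_params(name): a dict with "vertical_fov" (degrees; the focal length in pixels is half the picture's height over the tangent of half this angle, whatever the lens; pixels are square), "cx", "cy" (the principal point, pixels), "origin" and "attitude" of the camera in the world. Camera axes: x right, y down, z forward; pixel columns grow to the right and rows downward; lengths in m; the calibration is good to about 2 mm. The wrist camera is an equidistant fisheye: a pixel r from the principal point sees the ray r / f radians off the axis. A picture is of the moment at which its call begins: read the wrist's pose just before it. camera_params takes no time and is no camera call; for the wrist camera it gives the pose at the moment of the call.
- ctrl.finish_job(): hands the job in; it is judged then, once.
Trained networks look in the newest picture that a camera, given by its name, has taken for a name from the list of things; names that differ only in an ending like _2 or _b are one class to them, and where a whole thing is asked for, a point or a joint stands for the part that bears it (a point fixed in the world has none). Each returns a list of dicts, best first, with "score" (0 to 1); they miss things now and then, are a little off and sometimes report something else, mostly with a low value. They report only what shows in the picture. A call takes as long as a camera call. They do not tell look-alikes from the thing itself.
- optics.look_for(thing, camera): "xy" ([column, row] in pixels, amid what is visible of it).
- optics.place_of(thing, camera): "xy" ([column, row] in pixels: a listed point, or the origin of a listed thing).
The state is a dict: "time_s": time; "q": joint angles; "qd": joint speeds; "joint_torque": joint torques, N m; "tool_pos": TCP position; "tcp_rot": TCP orientation; "force": force on the tool from outside, world axes, zero at the start; "wrist_torque": the same for the moment, N m; "opening": finger opening in m; "grasp_force": force on a finger pad.
Only numpy, scipy, OpenCV 4.12 (cv2) and the standard library are available. Lean on these libraries where they do the work, as an engineer would, in place of code of your own. Each camera call takes 0.05 s, during which the arm holds its last target. There are 200 camera calls.

### The job

Set the plaster jaw model that lies on the bench flat on the sloping plate of the surveying table, teeth up, with its narrow front end pointing down the slope and nested between the two lugs. Let go of it, then slide the clamp jaw down by its knob until it bears on the model's heel and holds the model against both lugs. Do not shift the tilt that the table is set to, and leave the wax sheets, the tub and the jar where they stand.

Things in the scene. Friction and masses are not known exactly. Their poses are not given: they have to be found in the camera images.
- model: White plaster jaw model with teeth, 75 (x) x 67 (y) x 32 mm (z), 0.1 kg. Origin: centre of the underside; z up through the teeth. Its base is 13 mm thick, with upright sides. Heel: the wide flat end at y = -33.5 mm (55 mm wide). Front: the narrow flat end at y = +33.5 mm (20 mm wide). Best gripped low on the base from front to heel (67 mm across).
- seat (a point): Point on the top of the surveying table's sloping plate where the centre of the model's underside lies when it is fully seated, about 72 mm above the bench. Axes: z is the plate's normal, x points straight up the slope along the clamp's guide, y level across. Two fixed round lugs, 8 mm in diameter, 12 mm high, stand on the plate at x = -20, y = +29 and -29 mm.
- plate (a joint): Tilt of the plate, rad: 0 level, larger steeper. Held by the friction of a ball joint over a fixed round foot 96 mm in diameter; it must stay as found. The plate reaches from x = -28 to +32 mm (axes of seat) and is 68 mm wide, narrower than the model.
- plate_end (a point): Point at x = +110 mm in the axes of seat, on top of the upper end of the 26 mm wide guide bar that runs on up the slope from the plate, flush with it, to x = +116 mm.
- jaw (a joint): Travel of the clamp jaw down the slope along the guide, m: 0 fully open, about 0.049 when it bears on a fully seated model. It stays where it is left; about 4 N moves it.
- jaw_face (a point): Middle of the clamp jaw's pressing face (44 mm wide, 11 mm high), 7 mm above the plate's top. The axes are those of seat; the face looks along -x.
- jaw_knob (a point): Centre of the jaw's upright black knurled knob, 17 mm in diameter, from 18 to 44 mm above the plate's top (this point is at 31 mm), 16.5 mm up the slope from the jaw's face. The axes are those of seat.
- wax: Bystander: stack of pink wax sheets, 151 x 78 x 11 mm. Origin: centre of the underside.
- tub: Bystander: small white tub with a grey lid, 48 mm wide, 64 mm high. Origin: centre of the underside.
- jar: Bystander: brown jar with a pale cap, 58 mm wide, 82 mm high. Origin: centre of the underside.
- model_front (a point): Middle of the model's narrow front face, at y = +33.5, z = 7 mm in the model's axes. The model is 75 mm wide at y = -15 mm; from there both sides taper straight to 45 mm at y = +26 mm.
Things that resemble listed ones, but are neither listed nor needed, are in the scene too. Of the things like the model, leave any that is blue or green; of the rest the larger one is meant.

How it is judged:
On the way, in this order (a step that is already met when the one before it is completed fails the run):
1. the model lies flat on the sloping plate, front end down the slope between the lugs, and the robot has let go of it (x of model in the frame of seat between -0.005 and 0.02 m and y of model in the frame of seat between -0.01 and 0.01 m and z of model in the frame of seat between -0.003 and 0.003 m and x of model_front in the frame of seat below -0.01 m and angle between the z axis of model and the z axis of seat, either way round below 0.07 rad and contact force between model and the fingers below 0.1 N), for 0.2 s.
2. the clamp jaw bears on the model's heel (contact force between jaw and model above 0.5 N and y of jaw_face in the frame of model above -0.0365 m), for 0.2 s.
At the end, for the whole second after the job is handed in: The model lies teeth up, flat on the plate (within 3.5 degrees and 3 mm), its centre within 3 mm of the seat along and 4 mm across the slope, front end down the slope; the jaw is within 3 mm of its heel and presses on it with over 0.5 N; all at rest (all of step 2 and x of model in the frame of seat between -0.003 and 0.003 m and y of model in the frame of seat between -0.004 and 0.004 m and z of model in the frame of seat between -0.003 and 0.003 m and x of model_front in the frame of seat below -0.025 m and angle between the z axis of model and the z axis of seat, either way round below 0.06 rad and angle between model's own z axis and vertical below 0.6 rad and linear speed of model below 0.01 m/s); the robot touches nothing.
It fails at once if the table's set tilt is shifted (upper end of the guide bar moved by more than 5 mm) (distance of plate_end from where it was at the start of the episode above 0.005 m).
It fails at once if the wax sheets, the tub or the jar are shifted by more than 20 mm (distance of any of wax, tub, jar from where it was at the start of the episode above 0.02 m).
It also fails if it takes over 48 s, if anything falls off the work surface, if the arm or the gripper's body presses on something with over 40 N, if the wrist force passes 120 N, or if a joint passes its speed limit or range.

## Working session

There is one attempt and no reset: what is moved stays moved. The work goes in short steps, Python scripts to look and compute and a tool call to move; the robot and the scene stay as the last step left them, time stands still between calls to the robot, and variables do not carry over. Pictures are saved under pics/ and viewed, at most 10 in all, crops included, and the job is handed in when it is done.

Besides the shell and the picture viewer there is one more tool, called after "Call:" as a command line: name --argument value ..., lists and objects as JSON in quotes. send_rows: Moves the arm, as the interface text tells. Its arguments: {"type":"object","properties":{"targets":{"type":"array","items":{"type":"object","properties":{"dp":{"type":"array","items":{"type":"number"}},"spin":{"type":"number"}}}},"fingers":{"type":"number"},"newtons":{"type":"number"}},"required":["targets"]}

```bash
ls; mkdir -p pics; cat > h.py <<'E'
import numpy as np, cv2
from rig import read_state, optics, ctrl
from scipy.spatial.transform import Rotation as R
def att(a):
    a=np.array(a,float)
    return a if a.shape==(3,3) else (R.from_euler('xyz',a).as_matrix() if a.size==3 else R.from_quat(a).as_matrix())
def ray(cam,xy,p=None):
    p=p or optics.camera_params(cam); f=192/np.tan(np.radians(p['vertical_fov'])/2)
    d=np.array([xy[0]-p['cx'],xy[1]-p['cy']])/f
    if cam=='wrist':
        r=np.hypot(*d)+1e-12; v=np.r_[d/r*np.sin(r),np.cos(r)]
    else: v=np.r_[d,1]
    v=att(p['attitude'])@v
    return np.array(p['origin']),v/np.linalg.norm(v)
def atz(cam,xy,z,p=None):
    o,v=ray(cam,xy,p); return o+v*(z-o[2])/v[2]
def tri(rays):
    A=0;b=0
    for o,v in rays:
        M=np.eye(3)-np.outer(v,v);A=A+M;b=b+M@o
    x=np.linalg.solve(A,b); return x,[np.linalg.norm((np.eye(3)-np.outer(v,v))@(x-o)) for o,v in rays]
def proj(cam,X,p=None):
    p=p or optics.camera_params(cam); f=192/np.tan(np.radians(p['vertical_fov'])/2)
    c=att(p['attitude']).T@(np.array(X)-np.array(p['origin']))
    if cam=='wrist':
        r=np.hypot(c[0],c[1]); return np.array([p['cx'],p['cy']])+f*np.arctan2(r,c[2])*c[:2]/r
    return np.array([p['cx'],p['cy']])+f*c[:2]/c[2]
E
python3 - <<'E'
from h import *
for c in ['scene','side','wrist']:
    p=optics.camera_params(c);print(c,p)
s=read_state();print(s['tool_pos'],s['tcp_rot'],s['time_s'])
ims=[optics.get_image(c) for c in ['scene','side']]
cv2.imwrite('pics/a.png',cv2.resize(np.vstack(ims),None,fx=.78,fy=.78) if 0 else ims[0]);cv2.imwrite('pics/b.png',ims[1])
for t in ['model','model_front','seat','plate_end','jaw_face','jaw_knob','wax','tub','jar']:
  for c in ['scene','side']:
    print(t,c,[(np.round(d['xy']).tolist(),round(d['score'],2)) for d in optics.place_of(t,c)][:5])
E
```

```text
pics
scene {'vertical_fov': 44.72074097297251, 'cx': 266.1969905950191, 'cy': 190.56409759596616, 'origin': array([0.11203432, 0.64938879, 0.86405033]), 'attitude': array([-2.46370337,  0.01542032, -2.35512138])}
side {'vertical_fov': 43.52915867159365, 'cx': 256.1337545372663, 'cy': 188.29352989838, 'origin': array([1.20225684, 0.31155806, 1.01508998]), 'attitude': array([-2.53040064,  0.01041834,  1.7412507 ])}
wrist {'vertical_fov': 65.70646984690485, 'cx': 257.5732811529774, 'cy': 192.92401672122116, 'origin': array([ 0.30204223, -0.60745446,  0.38288092]), 'attitude': array([ 2.8944329 ,  0.00316686, -1.20742743])}
[ 0.23938086 -0.63050338  0.24047624] [-3.13960291e+00  6.28909144e-05  3.62855729e-01] 0.0
model scene [([286.0, 284.0], 0.95), ([256.0, 193.0], 0.85), ([203.0, 285.0], 0.63), ([254.0, 246.0], 0.57)]
model side [([248.0, 232.0], 0.88), ([354.0, 210.0], 0.85), ([302.0, 204.0], 0.83), ([311.0, 166.0], 0.62)]
model_front scene [([294.0, 278.0], 0.88), ([265.0, 190.0], 0.82), ([263.0, 236.0], 0.74), ([199.0, 273.0], 0.66)]
model_front side [([286.0, 198.0], 0.79), ([348.0, 215.0], 0.73)]
seat scene [([322.0, 159.0], 0.65)]
seat side [([204.0, 173.0], 0.95)]
plate_end scene [([286.0, 144.0], 0.78)]
plate_end side [([208.0, 206.0], 0.58)]
jaw_face scene [([298.0, 147.0], 0.65)]
jaw_face side [([208.0, 193.0], 0.67)]
jaw_knob scene [([294.0, 142.0], 0.58), ([296.0, 145.0], 0.37)]
jaw_knob side [([207.0, 191.0], 0.67)]
wax scene [([176.0, 224.0], 0.92)]
wax side [([324.0, 267.0], 0.9), ([181.0, 259.0], 0.37)]
tub scene [([224.0, 171.0], 0.85)]
tub side []
jar scene [([269.0, 137.0], 0.56)]
jar side [([180.0, 258.0], 0.76)]
```

View pics/a.png

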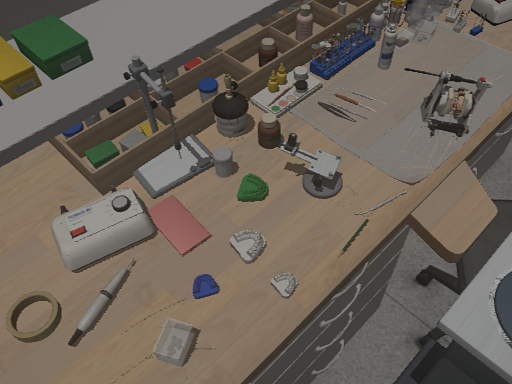

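View pics/b.png

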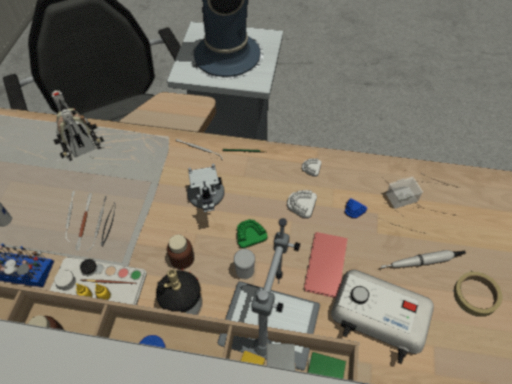

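The model candidates in the scene picture are larger white (248,245), smaller white (285,284), green (252,188) and blue (205,286). The larger white one fits the description. The side picture shows it at (302,204). The table is at scene (322,165) and side (205,185), with its guide running up towards the jar side. I'll confirm with an enlarged crop.

```bash
python3 - <<'E'
from h import *
a=cv2.imread('pics/a.png');b=cv2.imread('pics/b.png')
def crop(im,x,y,w,h): return cv2.resize(im[y:y+h,x:x+w],(400,300),interpolation=cv2.INTER_CUBIC)
cv2.imwrite('pics/c.png',np.vstack([np.hstack([crop(a,215,220,80,60),crop(a,270,125,80,60)]),np.hstack([crop(b,270,170,80,60),crop(b,165,160,80,60)])]))
print(atz('scene',(247,246),.0),atz('side',(302,205),.0), 'small',atz('scene',(285,285),0))
for n,x,y in [('seat',(322,159),(204,173)),('jf',(298,147),(208,193)),('pe',(286,144),(208,206)),('knob',(294,143),(207,191)),('mod',(254,246),(302,204)),('mfront',(263,236),(286,198)),('jar',(269,137),(180,258))]:
    print(n,*tri([ray('scene',x),ray('side',y)]))
for z in(0,): print(atz('scene',(269,137),0),atz('side',(180,258),0),atz('scene',(224,171),0))
E
```

```text
[5.34402626e-01 3.05637893e-01 1.11022302e-16] [0.53485424 0.3029295  0.        ] small [0.41120079 0.31542332 0.        ]
seat [0.53881275 0.06074125 0.08557121] [np.float64(0.0013000052347670388), np.float64(0.0013000052347669762)]
jf [0.59780838 0.08196161 0.0943938 ] [np.float64(0.0026744600508587226), np.float64(0.0026744600508586606)]
pe [0.62876351 0.0886553  0.08728753] [np.float64(0.0024207582005634715), np.float64(0.0024207582005634208)]
knob [0.60389186 0.08517402 0.10819509] [np.float64(0.0008366102883409088), np.float64(0.0008366102883408698)]
mod [ 0.52669872  0.29808007 -0.00437216] [np.float64(0.004845058240845289), np.float64(0.004845058240845236)]
mfront [0.52504078 0.26293116 0.00516298] [np.float64(0.0024172914333278656), np.float64(0.0024172914333277)]
jar [0.73158267 0.039763   0.00640436] [np.float64(0.0001719812960634845), np.float64(0.00017198129606342365)]
[0.7362013  0.03501347 0.        ] [0.72868089 0.03820503 0.        ] [7.32178729e-01 1.96334894e-01 1.11022302e-16]
```

View pics/c.png

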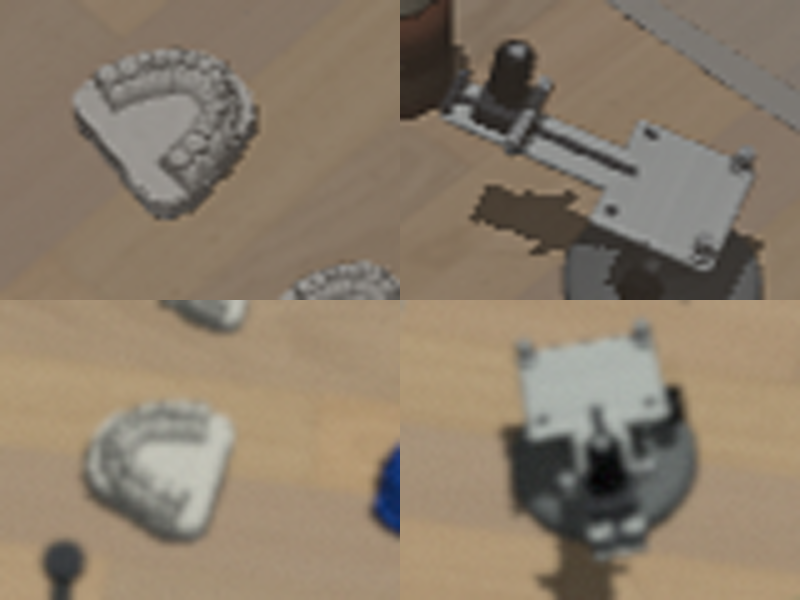

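The larger white model, at scene crop (165,130), shows its heel facing left and down and its front facing upper right. The table's plate has lugs at its right and lower-right corners, so the slope runs down toward the robot, and the clamp is at the upper end. I'll start moving.

```bash
cat >> h.py <<'E'
def go(*tg):
    """tg: (x,y,z,yaw) world waypoints -> rows numbers"""
    s=read_state(); p=np.array(s['tool_pos']); y0=s['tcp_rot'][2]
    c,n=np.cos(y0),np.sin(y0); T=np.array([[c,n,0],[n,-c,0],[0,0,-1]])
    print('t',round(s['time_s'],2),'tcp',np.round(p,4),'yaw',round(y0,4),'open',round(s['opening'],4),'F',np.round(s['force'],1))
    for t in tg:
        d=T@(np.array(t[:3])-p); w=(t[3]-y0+np.pi)%(2*np.pi)-np.pi
        print(np.round(d/.5,4).tolist(), 'spin',round(-w/2/np.pi,4),'rows>=',max(np.linalg.norm(d)/.0625,abs(w)/.1867).round(1))
E
python3 - <<'E'
from h import *
print(tri([ray('scene',(135,72)),ray('side',(283,225))]),tri([ray('scene',(135,72)),ray('side',(297,246))]),tri([ray('scene',(172,95)),ray('side',(283,225))]))
go((.5,-.3,.3,.0),(.5,.2,.33,-.3))
E
```

```text
(array([0.80196084, 0.29825061, 0.32612585]), [np.float64(0.020140755416554187), np.float64(0.020140755416554232)]) (array([0.82147361, 0.30849547, 0.31096807]), [np.float64(0.0018443792827105786), np.float64(0.0018443792827105303)]) (array([0.76049329, 0.27676268, 0.26986922]), [np.float64(0.00021566641079101684), np.float64(0.0002156664107912239)])
t 1.0 tcp [ 0.2396 -0.6311  0.2416] yaw 0.3628 open 0.0866 F [ 0.8 -0.8  0.7]
[0.722, -0.4342, -0.1168] spin 0.0577 rows>= 6.8
[1.0768, -1.3691, -0.1768] spin 0.1055 rows>= 14.0
```

Call:
send_rows --targets '[{"dp": [0.722, -0.434, -0.117], "spin": 0.058}, {"dp": [0.722, -0.434, -0.117], "spin": 0.058}, {"dp": [0.722, -0.434, -0.117], "spin": 0.058}, {"dp": [0.722, -0.434, -0.117], "spin": 0.058}, {"dp": [0.722, -0.434, -0.117], "spin": 0.058}]'

```text
time_s: 1.62
tool_pos: [0.4321, -0.3861, 0.2852]
tcp_rot: [3.141, -0.001, -0.002]
force: [1.5, -0.2, 0.1]
opening: 0.087
grasp_force: 0.0
```

```bash
python3 - <<'E'
from h import *
go((.5,-.05,.33,-.1),(.5,.17,.33,-.3))
E
```

```text
t 1.62 tcp [ 0.4321 -0.3861  0.2852] yaw -0.0017 open 0.087 F [ 1.5 -0.2  0.1]
[0.1346, -0.6725, -0.0896] spin 0.0156 rows>= 5.5
[0.1339, -1.1125, -0.0896] spin 0.0475 rows>= 9.0
```

Call:
send_rows --targets '[{"dp": [0.12, -0.8, -0.09], "spin": 0.016}, {"dp": [0.12, -0.8, -0.09], "spin": 0.016}, {"dp": [0.12, -0.8, -0.09], "spin": 0.016}, {"dp": [0.12, -0.8, -0.09], "spin": 0.016}, {"dp": [0.12, -0.8, -0.09], "spin": 0.016}]'

```text
time_s: 2.25
tool_pos: [0.4776, -0.0788, 0.3197]
tcp_rot: [3.141, -0.001, -0.102]
force: [2.3, -0.1, -0.2]
opening: 0.087
grasp_force: 0.0
```

```bash
python3 - <<'E'
from h import *
go((.47,.17,.33,-.1))
E
```

```text
t 2.25 tcp [ 0.4776 -0.0788  0.3197] yaw -0.1023 open 0.087 F [ 2.3 -0.1 -0.2]
[-0.066, -0.4934, -0.0205] spin -0.0004 rows>= 4.0
```

```bash
cat > look.py <<'E'
from h import *
import sys,json
name=sys.argv[1]; s=read_state(); p=optics.camera_params('wrist'); im=optics.get_image('wrist'); cv2.imwrite(f'pics/{name}.png',im)
out={'p':{k:(np.array(v).tolist()) for k,v in p.items()}}
for t in sys.argv[2:]:
    out[t]=[(d['xy'][0],d['xy'][1],d['score']) for d in optics.place_of(t,'wrist')]; print(t,np.round(out[t],2).tolist())
json.dump(out,open(name+'.json','w')); print(p['origin'],optics.camera_params('wrist')['origin'])
E
python3 look.py w1 seat plate_end jaw_face jaw_knob
```

```text
seat [[159.7, 137.0, 0.95], [113.4, 72.4, 0.74]]
plate_end [[115.7, 74.2, 0.72]]
jaw_face [[126.5, 92.3, 0.64]]
jaw_knob [[114.8, 83.6, 0.63]]
[ 0.54401089 -0.0858305   0.4622237 ] [ 0.54400496 -0.08834398  0.46156195]
```

Call:
send_rows --targets '[{"dp": [-0.066, -0.493, -0.02]}, {"dp": [-0.066, -0.493, -0.02]}, {"dp": [-0.066, -0.493, -0.02]}, {"dp": [-0.066, -0.493, -0.02]}, {"dp": [-0.066, -0.493, -0.02]}]'

```text
schema error: expected keys dp, spin
```

```bash
python3 look.py w2 seat plate_end jaw_face jaw_knob model model_front; python3 - <<'E'
import json; from h import *
a=json.load(open('w1.json'));b=json.load(open('w2.json'))
for t in ['seat','plate_end','jaw_face','jaw_knob']:
    if a[t] and b[t]: print(t,*tri([ray('wrist',a[t][0][:2],a['p']),ray('wrist',b[t][0][:2],b['p'])]))
for t,z in(('model',0),('model_front',.007)): print(t,[atz('wrist',d[:2],z,b['p']).round(4) for d in b[t]])
E
```

```text
seat [[155.2, 139.2, 0.74]]
plate_end [[113.5, 76.1, 0.7]]
jaw_face [[126.0, 92.3, 0.98]]
jaw_knob [[111.8, 82.7, 0.8], [85.2, 39.7, 0.19]]
model [[91.2, 89.0, 0.84], [8.4, 169.1, 0.77], [46.8, 157.2, 0.68], [59.0, 219.4, 0.55]]
model_front [[62.5, 159.1, 0.96], [7.3, 160.7, 0.91], [98.8, 100.6, 0.61]]
[ 0.54400496 -0.08834398  0.46156195] [ 0.54404777 -0.08885564  0.46130782]
seat [ 0.54131345 -0.03861556  0.32464423] [np.float64(0.00046495161087423093), np.float64(0.0004649516108742655)]
plate_end [0.58788926 0.00494195 0.27507159] [np.float64(0.0007843728429133604), np.float64(0.0007843728429133249)]
jaw_face [ 0.76363166  0.5254563  -0.89401772] [np.float64(0.0006619332610158588), np.float64(0.0006619332610157074)]
jaw_knob [0.58813701 0.01997769 0.24808805] [np.float64(0.00048387279461625647), np.float64(0.0004838727946162383)]
model [array([0.6387, 0.1876, 0.    ]), array([0.5312, 0.4331, 0.    ]), array([0.5372, 0.3111, 0.    ]), array([0.4143, 0.3145, 0.    ])]
model_front [array([0.5279, 0.2666, 0.007 ]), array([0.5488, 0.4238, 0.007 ]), array([0.6142, 0.1704, 0.007 ])]
```

View pics/w2.png

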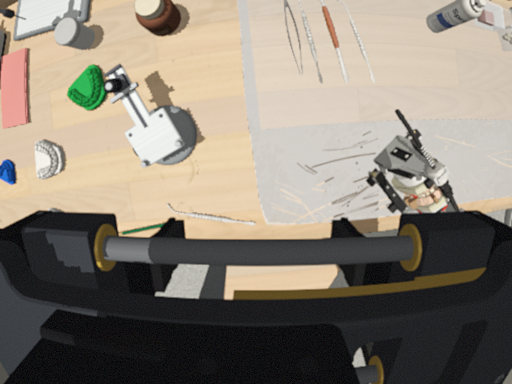

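The wrist picture shows the larger white model at (47,160) with its front pointing right to (62,159). The table's plate is at (157,135), and its guide runs up-left to the knob at (115,82). I'm moving closer, this time with the spin key included.

Call:
send_rows --targets '[{"dp": [-0.066, -0.5, -0.02], "spin": 0}, {"dp": [-0.066, -0.5, -0.02], "spin": 0}, {"dp": [-0.066, -0.5, -0.02], "spin": 0}, {"dp": [-0.066, -0.5, -0.02], "spin": 0}, {"dp": [-0.066, -0.5, -0.02], "spin": 0}]'

```text
time_s: 3.48
tool_pos: [0.4691, 0.1766, 0.3295]
tcp_rot: [-3.139, -0.0, -0.093]
force: [0.1, -0.3, -0.2]
opening: 0.087
grasp_force: 0.0
```

```bash
python3 look.py w3 seat plate_end jaw_face jaw_knob model model_front; python3 - <<'E'
import json; from h import *
a=json.load(open('w2.json'));b=json.load(open('w3.json'))
S={'seat':[(322,159),(204,173)],'jaw_face':[(298,147),(208,193)],'plate_end':[(286,144),(208,206)],'jaw_knob':[(294,143),(207,191)]}
for t in ['seat','plate_end','jaw_face','jaw_knob']:
    r=[ray('wrist',a[t][0][:2],a['p']),ray('wrist',b[t][0][:2],b['p'])]
    print(t,*tri(r)); print('   all',*tri(r+[ray('scene',S[t][0]),ray('side',S[t][1])]))
for t,z in(('model',0),('model_front',.007)): print(t,[atz('wrist',d[:2],z,b['p']).round(4) for d in b[t]])
go((.47,.17,.33,-.1))
E
```

```text
seat [[345.5, 111.0, 0.67], [322.9, 53.1, 0.33]]
plate_end [[309.1, 40.1, 0.79]]
jaw_face []
jaw_knob [[323.4, 49.7, 0.87]]
model [[177.4, 127.8, 0.9], [240.8, 57.3, 0.78], [106.7, 143.1, 0.74]]
model_front [[198.3, 128.3, 0.89], [110.8, 130.7, 0.89], [253.5, 72.2, 0.82], [191.5, 199.6, 0.66]]
[0.53569808 0.16974331 0.47190537] [0.53717871 0.1624121  0.47136745]
seat [0.53715105 0.0514444  0.07556308] [np.float64(0.0019579474306808276), np.float64(0.0019579474306811078)]
   all [0.53779249 0.05494569 0.08011936] [np.float64(0.005538823474971744), np.float64(0.0023361872136414773), np.float64(0.005206340846541201), np.float64(0.004597888240166923)]
plate_end [0.63233115 0.09592616 0.09177081] [np.float64(0.002558526008934599), np.float64(0.0025585260089343257)]
   all [0.63063192 0.09298845 0.09197262] [np.float64(0.0024628521752473537), np.float64(0.005185356884955446), np.float64(0.006305696562568241), np.float64(0.0023523303941115586)]Traceback (most recent call last):
  File "<stdin>", line 5, in <module>
IndexError: list index out of range
```

View pics/w3.png

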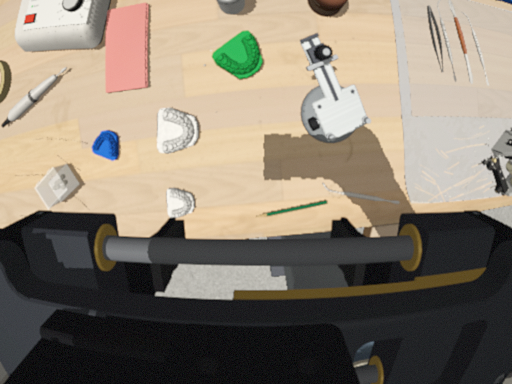

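The settled view shows the larger white model at (177,130), with its heel left at x≈159 and its front right at (198,130). The plate is centred near (345,110), with the knob at (322,50).

```bash
python3 look.py w4 seat plate_end jaw_face jaw_knob model model_front; python3 - <<'E'
import json; from h import *
a=json.load(open('w2.json'));b=json.load(open('w4.json'))
for t in ['seat','plate_end','jaw_face','jaw_knob']:
  if b[t]:
    r=[ray('wrist',a[t][0][:2],a['p']),ray('wrist',b[t][0][:2],b['p'])]
    print(t,*tri(r))
for t,z in(('model',0),('model_front',.007)): print(t,[atz('wrist',d[:2],z,b['p']).round(4) for d in b[t]])
# silhouette of the model from colour threshold
im=cv2.imread('pics/w4.png'); hsv=cv2.cvtColor(im,cv2.COLOR_BGR2HSV)
x,y=map(int,b['model'][0][:2]); x0,y0=x-35,y-35
m=np.zeros(im.shape[:2],np.uint8); m[y0:y+35,x0:x+35]=(hsv[y0:y+35,x0:x+35,1]<45)*255
print('box',cv2.boundingRect(m)); 
cv2.imwrite('pics/c4.png',np.hstack([cv2.resize(q[y0-5:y+40,x0-5:x+40],(400,400),interpolation=cv2.INTER_CUBIC) for q in (im,cv2.cvtColor(m,cv2.COLOR_GRAY2BGR))]))
go((.47,.17,.33,-.1))
E
```

```text
seat [[339.3, 112.6, 0.6]]
plate_end [[299.4, 41.8, 0.92]]
jaw_face []
jaw_knob [[315.1, 51.7, 0.76]]
model [[169.8, 133.8, 0.96], [234.2, 61.3, 0.83], [101.0, 148.1, 0.82], [177.2, 201.9, 0.77]]
model_front [[244.8, 74.1, 0.95], [187.8, 205.1, 0.87], [106.9, 135.5, 0.85], [191.8, 134.9, 0.81]]
[0.53717871 0.1624121  0.47136745] [0.53682573 0.16401781 0.47152133]
seat [0.53621826 0.05168433 0.07474703] [np.float64(0.0010422740671378733), np.float64(0.0010422740671378705)]
plate_end [0.63283822 0.09824388 0.0868657 ] [np.float64(0.0019436307360092865), np.float64(0.0019436307360089324)]
jaw_knob [0.61469888 0.08578221 0.11755389] [np.float64(0.0011184390500756497), np.float64(0.0011184390500755532)]
model [array([0.532 , 0.3066, 0.    ]), array([0.6341, 0.1895, 0.    ]), array([0.5276, 0.439 , 0.    ]), array([0.4173, 0.312 , 0.    ])]
model_front [array([0.6101, 0.1749, 0.007 ]), array([0.4118, 0.2924, 0.007 ]), array([0.5472, 0.4191, 0.007 ]), array([0.5253, 0.2685, 0.007 ])]
box (152, 110, 42, 47)
t 4.17 tcp [0.4703 0.1711 0.3291] yaw -0.1025 open 0.0869 F [-0.3  0.7  0.6]
[-0.0004, 0.0023, -0.0018] spin -0.0004 rows>= 0.0
```

View pics/c4.png

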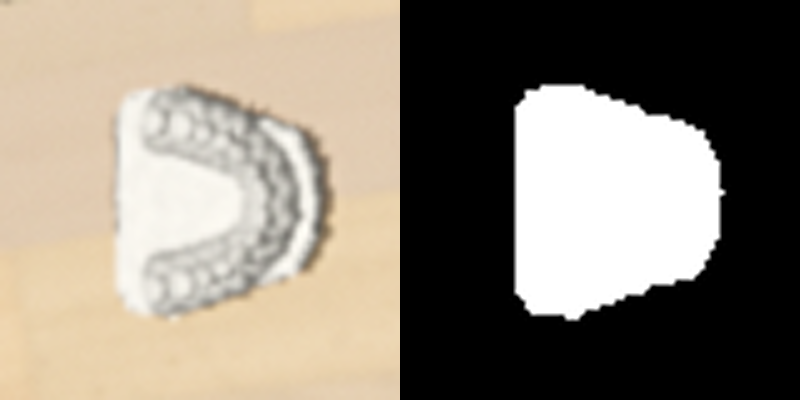

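```bash
cat > fit.py <<'E'
from h import *
from scipy.optimize import minimize
def fitmodel(img,p,x0,smax=45,w=45):
    hsv=cv2.cvtColor(img,cv2.COLOR_BGR2HSV); u,v=proj('wrist',[x0[0],x0[1],.006],p).astype(int)
    m=np.zeros(img.shape[:2],np.uint8); sl=np.s_[max(v-w,0):v+w,max(u-w,0):u+w]; m[sl]=hsv[sl][...,1]<smax
    n,l,st,_=cv2.connectedComponentsWithStats(m); m=(l==l[v,u]).astype(np.uint8)
    K=4; big=cv2.resize(m[sl]*255,None,fx=K,fy=K,interpolation=cv2.INTER_LINEAR)>127
    h=[(-27.5,-33.5),(-37.5,-15),(-22.5,26),(-10,33.5)]; P=np.array(h+[(-a,b) for a,b in h])/1e3
    def cost(x):
        c,s=np.cos(x[2]),np.sin(x[2]); Q=P@np.array([[c,s],[-s,c]])+x[:2]
        pts=[proj('wrist',[*q,z],p) for q in Q for z in(0,.013)]
        hull=cv2.convexHull(np.array((np.array(pts)-[max(u-w,0),max(v-w,0)])*K+K/2-.5,np.float32)).round().astype(np.int32)
        d=np.zeros(big.shape,np.uint8); cv2.fillPoly(d,[hull],1); return (d.astype(bool)^big).sum()/big.sum()
    r=minimize(cost,x0,method='Nelder-Mead',options=dict(initial_simplex=np.array([x0]+[np.array(x0)+e for e in np.diag([.006,.006,.15])]),xatol=1e-5))
    return r.x,r.fun
E
python3 - <<'E'
import json; from fit import *
b=json.load(open('w4.json'))
for a in(0,-.1,-.2):
  x,f=fitmodel(cv2.imread('pics/w4.png'),b['p'],[.53,.303,np.pi+a]); print(x,f)
x,_=fitmodel(cv2.imread('pics/w4.png'),b['p'],[.53,.303,np.pi-.1])
go((x[0],x[1],.12,x[2]-np.pi))
E
```

```text
[0.5332384  0.30051218 2.99005148] 0.04864108713029577
[0.53291427 0.30057149 3.00295425] 0.04680255795363709
[0.53313487 0.30056723 3.0049078 ] 0.047961630695443645
t 4.17 tcp [0.4703 0.1711 0.3291] yaw -0.1025 open 0.0869 F [-0.3  0.7  0.6]
[0.0981, -0.2703, 0.4182] spin 0.0058 rows>= 4.1
```

Call:
send_rows --targets '[{"dp": [0.098, -0.27, 0.2], "spin": 0.006}, {"dp": [0.098, -0.27, 0.3], "spin": 0.006}, {"dp": [0.098, -0.27, 0.4], "spin": 0.006}, {"dp": [0.098, -0.27, 0.46], "spin": 0.006}, {"dp": [0.098, -0.27, 0.46], "spin": 0.006}]'

```text
time_s: 4.8
tool_pos: [0.5314, 0.3006, 0.0952]
tcp_rot: [3.139, 0.004, -0.139]
force: [0.3, -0.2, 0.2]
opening: 0.0874
grasp_force: 0.0
```

```bash
python3 - <<'E'
from h import *
go((.533,.3006,.024,-.14))
E
```

```text
t 4.8 tcp [0.5314 0.3006 0.0952] yaw -0.1389 open 0.0874 F [ 0.3 -0.2  0.2]
[0.0032, -0.0005, 0.1423] spin 0.0002 rows>= 1.1
```

Call:
send_rows --targets '[{"dp": [0.003, 0, 0.06], "spin": 0}, {"dp": [0.003, 0, 0.11], "spin": 0}, {"dp": [0.003, 0, 0.142], "spin": 0}, {"dp": [0.003, 0, 0.142], "spin": 0}, {"dp": [0.003, 0, 0.142], "spin": 0}]'

```text
time_s: 5.42
tool_pos: [0.5349, 0.3009, 0.0291]
tcp_rot: [-3.14, -0.001, -0.14]
force: [0.2, 0.8, 0.4]
opening: 0.087
grasp_force: 0.0
```

```bash
python3 - <<'E'
from h import *
cv2.imwrite('pics/d.png',cv2.resize(optics.get_image('scene')[200:290,190:310],(800,600),interpolation=cv2.INTER_CUBIC))
go((.533,.3006,.025,-.14))
E
```

```text
t 5.47 tcp [0.535  0.3009 0.0293] yaw -0.14 open 0.0869 F [-0.2 -0.3  0.4]
[-0.0039, 0.0012, 0.0086] spin 0.0 rows>= 0.1
```

View pics/d.png

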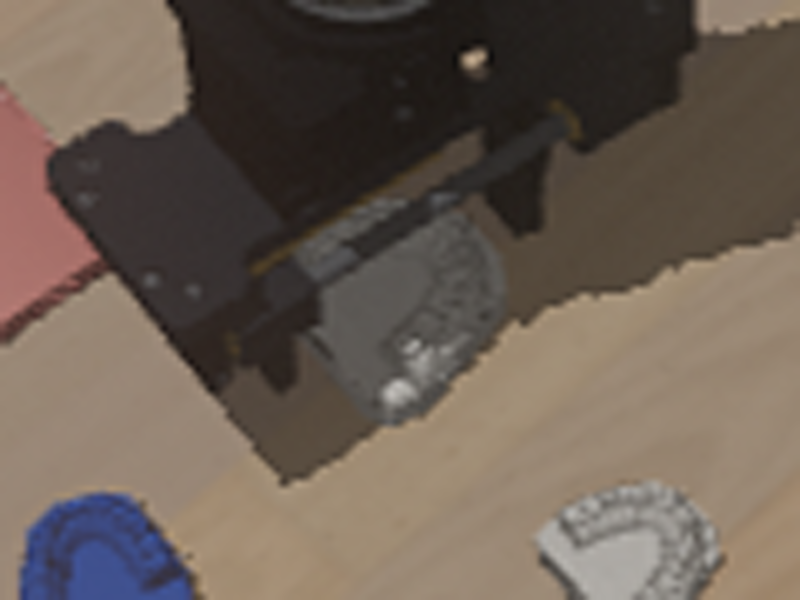

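The fingers straddle the model front to heel: heel finger at (280,360), front finger at (515,200), and the model at (400,310) between them. I'll lower slightly and grip.

Call:
send_rows --targets '[{"dp": [-0.003, 0.001, 0.008], "spin": 0}, {"dp": [-0.003, 0.001, 0.009], "spin": 0}]'

```text
time_s: 5.72
tool_pos: [0.5326, 0.3, 0.0238]
tcp_rot: [3.141, -0.0, -0.14]
force: [-0.7, -0.2, -0.1]
opening: 0.087
grasp_force: 0.0
```

Call:
send_rows --targets '[{"dp": [0, 0, 0], "spin": 0}, {"dp": [0, 0, 0], "spin": 0}, {"dp": [0, 0, 0], "spin": 0}, {"dp": [0, 0, 0], "spin": 0}, {"dp": [0, 0, 0], "spin": 0}]' --fingers 60 --newtons 20

```text
time_s: 6.35
tool_pos: [0.5328, 0.3001, 0.0236]
tcp_rot: [-3.142, -0.0, -0.14]
force: [-0.1, -0.1, -0.2]
opening: 0.0664
grasp_force: 20.0
```

```bash
python3 - <<'E'
from h import *
go((.533,.3,.2,-.3),(.5,.165,.25,-1.18))
E
```

```text
t 6.35 tcp [0.5328 0.3001 0.0236] yaw -0.1399 open 0.0664 F [-0.1 -0.1 -0.2]
[0.0004, 0.0002, -0.3528] spin 0.0255 rows>= 2.8
[-0.0273, 0.2767, -0.4528] spin 0.1655 rows>= 5.6
```

Call:
send_rows --targets '[{"dp": [0, 0, -0.1], "spin": 0}, {"dp": [0, 0, -0.22], "spin": 0.02}, {"dp": [0, 0, -0.35], "spin": 0.04}, {"dp": [-0.01, 0.1, -0.45], "spin": 0.07}, {"dp": [-0.027, 0.2, -0.453], "spin": 0.1}]'

```text
time_s: 6.98
tool_pos: [0.5125, 0.2214, 0.2474]
tcp_rot: [3.141, -0.006, -0.689]
force: [-0.0, -0.8, -2.1]
opening: 0.0664
grasp_force: 20.0
```

```bash
python3 - <<'E'
from h import *
go((.5,.165,.25,-1.18))
E
```

```text
t 6.97 tcp [0.5125 0.2214 0.2474] yaw -0.6889 open 0.0664 F [-0.  -0.8 -2.1]
[0.0524, 0.1029, -0.0051] spin 0.0782 rows>= 2.6
```

Call:
send_rows --targets '[{"dp": [0.052, 0.103, -0.005], "spin": 0.03}, {"dp": [0.052, 0.103, -0.005], "spin": 0.06}, {"dp": [0.052, 0.103, -0.005], "spin": 0.078}, {"dp": [0.052, 0.103, -0.005], "spin": 0.078}, {"dp": [0.052, 0.103, -0.005], "spin": 0.078}]'

```text
time_s: 7.6
tool_pos: [0.4986, 0.1652, 0.2468]
tcp_rot: [3.137, -0.01, -1.174]
force: [-0.4, 0.1, -0.7]
opening: 0.0663
grasp_force: 20.0
```

```bash
python3 look.py w5 seat plate_end jaw_face jaw_knob; python3 - <<'E'
from h import *
im=cv2.imread('pics/w5.png');cv2.imwrite('pics/c5.png',cv2.resize(im[0:240,60:380],(800,600),interpolation=cv2.INTER_CUBIC))
E
```

```text
seat [[267.6, 75.9, 0.56]]
plate_end [[162.1, 74.9, 0.76], [194.4, 72.8, 0.18]]
jaw_face [[195.3, 71.9, 0.82]]
jaw_knob [[175.0, 68.9, 0.67]]
[0.52468285 0.10502449 0.38988475] [0.52518433 0.10369152 0.39000182]
```

View pics/c5.png

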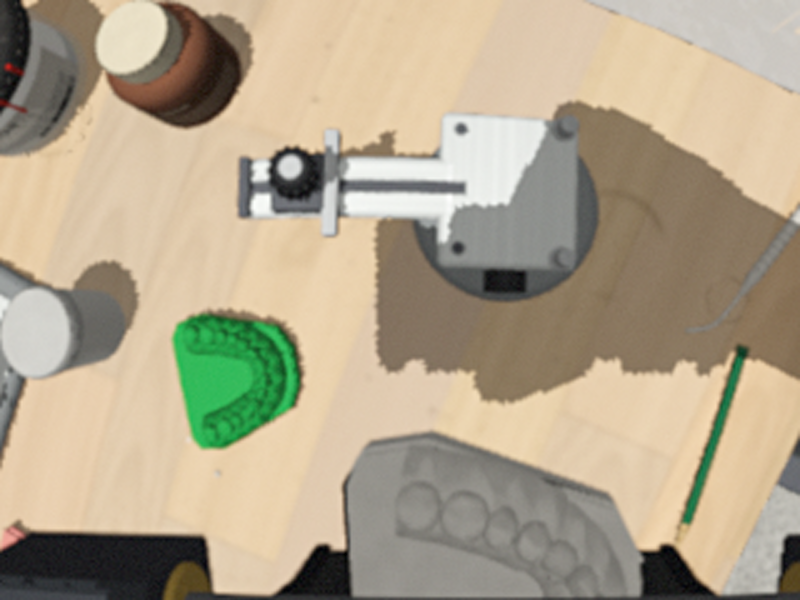

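The enlarged wrist view shows the plate corners at crop (443,114), (438,268) and (576,272). Lug tops are at (566,127) and (563,257), the knob top at (290,167), and the jaw blade at x≈338 from y=130 to 235. The guide runs level in the picture. I'll fit the table's pose to these points.

```bash
python3 - <<'E'
import json; from h import *
from scipy.optimize import least_squares
b=json.load(open('w5.json'))['p']
C=[((443,114),(32,-34,0)),((438,268),(32,34,0)),((576,272),(-28,34,0)),((566,127),(-20,-29,12)),((563,257),(-20,29,12)),((290,167),(99,0,44)),((339,130),(82.5,-22,12.5)),((339,235),(82.5,22,12.5)),((440,159),(32,-13,0)),((440,216),(32,13,0))]
px=np.array([c[0] for c in C])/2.5+[60-.3,-.3]; X=np.array([c[1] for c in C])/1e3
def fr(x):
    c,s=np.cos(x[3]),np.sin(x[3]); ex=np.array([c*np.cos(x[4]),s*np.cos(x[4]),np.sin(x[4])]); ey=np.array([-s,c,0]); return np.c_[ex,ey,np.cross(ex,ey)]
def res(x):
    F=fr(x); return np.r_[(np.array([proj('wrist',F@q+x[:3],b) for q in X])-px).ravel(),(x[2]-.072)/.0015]
r=least_squares(res,[.54,.055,.072,.39,.15],loss='soft_l1'); print(r.x, r.cost); print(np.round(res(r.x)[:-1].reshape(-1,2),1).tolist())
x=r.x;F=fr(x); print('cov',np.sqrt(np.diag(np.linalg.inv(r.jac.T@r.jac))))
for n,q in (('end',(.11,0,0)),('jf',(.0825,0,.007)),('knob',(.099,0,.031))):
    P=F@np.array(q)+x[:3]; print(n,P,proj('scene',P),proj('side',P))
P=x[:3]; print(proj('scene',P),proj('side',P))
E
```

```text
[0.53533705 0.05566133 0.06696637 0.39881948 0.36388344] 17.669984519364906
[[-0.5, -1.1], [1.6, 0.3], [-1.8, -0.3], [0.4, -0.0], [1.8, 0.5], [0.1, -0.3], [-5.4, -1.3], [-5.6, 1.0], [0.7, -0.1], [0.7, 1.2]]
cov [0.00065325 0.00074736 0.0040799  0.01122616 0.02863861]
end [0.63006691 0.09558072 0.10611604] [282.75637785 140.05479394] [209.2297194  201.73120592]
jf [0.60408862 0.08463341 0.10287027] [294.33004633 144.2785563 ] [207.2572879  192.57562544]
knob [0.61042671 0.08730429 0.13117125] [291.8280346  134.53215841] [206.59669712 187.89676715]
[324.44185618 163.79434791] [203.47697264 176.49597684]
```

```bash
cat > tab.py <<'E'
import json; from h import *
from scipy.optimize import least_squares
b=json.load(open('w5.json'))['p'];J=lambda n:json.load(open(n+'.json'))
U=lambda l,f,o:[((x/f+o[0],y/f+o[1]),q) for (x,y),q in l]
obs=[]
add=lambda cam,p,l,sg:obs.extend((cam,p,np.array(xy),q,sg) for xy,q in l)
K='k'
add('wrist',b,U([((443,114),(32,-34,0)),((438,268),(32,34,0)),((576,272),(-28,34,0)),((566,127),(-20,-29,12)),((563,257),(-20,29,12)),((290,167),(16.5,0,44,K)),((339,130),(0,-22,12.5,K)),((339,235),(0,22,12.5,K)),((440,159),(32,-13,0)),((440,216),(32,13,0)),((240,158),(116,-13,0)),((243,218),(116,13,0))],2.5,(59.7,-.3)),1)
ps=optics.camera_params('scene');pd=optics.camera_params('side')
add('scene',ps,U([((242,120),(32,-34,0)),((192,222),(32,34,0)),((340,153),(-20,-29,12)),((303,240),(-20,29,12)),((115,42),(16.5,0,44,K))],5,(269.6,124.6)),1)
add('side',pd,U([((130,138),(32,-34,0)),((265,103),(32,34,0)),((126,43),(-20,-29,12)),((241,22),(-20,29,12)),((200,135),(16.5,0,44,K))],5,(164.6,159.6)),1)
for n in ('w2','w4','w5'):
    d=J(n); [add('wrist',d['p'],[(d[t][0][:2],q)],3) for t,q in(('seat',(0,0,0)),('plate_end',(110,0,0)),('jaw_knob',(16.5,0,31,K))) if d[t]]
def fr(x):
    c,s=np.cos(x[3]),np.sin(x[3]); ex=np.array([c*np.cos(x[4]),s*np.cos(x[4]),np.sin(x[4])]); ey=np.array([-s,c,0]); return np.c_[ex,ey,np.cross(ex,ey)]
def res(x):
    F=fr(x);o=[]
    for cam,p,xy,q,sg in obs:
        X=np.array(q[:3])/1e3+([x[5],0,0] if len(q)>3 else 0); o.append((proj(cam,F@X+x[:3],p)-xy)/sg)
    return np.r_[np.ravel(o),(x[2]-.072)/.001]
if __name__=='__main__':
    r=least_squares(res,[.54,.055,.072,.39,.2,.08],loss='soft_l1'); x=r.x; print(x,r.cost); print(np.round(res(x)[:-1].reshape(-1,2),1).tolist())
    print('sd',np.sqrt(np.diag(np.linalg.inv(r.jac.T@r.jac))).round(4)); np.save('tab.npy',x)
E
python3 tab.py
```

```text
[0.53451283 0.05535071 0.07042491 0.37463198 0.19096382 0.07456373] 15.554098529374253
[[-0.2, -1.3], [0.3, -0.3], [0.3, 0.1], [1.6, -1.1], [1.7, 0.5], [0.2, 0.3], [0.2, -0.6], [-1.0, 0.2], [0.5, -0.4], [-0.1, 0.8], [-0.1, -0.0], [-2.0, 0.4], [-0.8, -1.3], [-1.0, -1.6], [0.8, -0.5], [0.1, -0.4], [0.1, 1.2], [0.2, -0.6], [1.3, 1.5], [0.2, 0.2], [0.6, 0.5], [1.1, 1.1], [-0.5, 0.2], [0.1, -1.3], [0.0, 0.9], [-1.1, 0.7], [1.0, -0.4], [0.0, 0.3], [-0.6, 0.1], [-0.4, -0.0], [0.6, 0.1]]
sd [0.0004 0.0005 0.0013 0.0067 0.0223 0.001 ]
```

```bash
python3 - <<'E'
from h import *
go((.5412,.058,.17,-1.196),(.5412,.058,.112,-1.196))
E
```

```text
t 7.85 tcp [0.4991 0.1645 0.2472] yaw -1.1754 open 0.0668 F [ 1.1 -0.2 -0.4]
[0.229, 0.0043, 0.1544] spin 0.0033 rows>= 2.2
[0.229, 0.0043, 0.2704] spin 0.0033 rows>= 2.8
```

Call:
send_rows --targets '[{"dp": [0.1, 0.003, 0.05], "spin": 0.003}, {"dp": [0.18, 0.004, 0.1], "spin": 0.003}, {"dp": [0.229, 0.004, 0.154], "spin": 0.003}, {"dp": [0.229, 0.004, 0.154], "spin": 0.003}, {"dp": [0.229, 0.004, 0.154], "spin": 0.003}]'

```text
time_s: 8.48
tool_pos: [0.5416, 0.0581, 0.1718]
tcp_rot: [3.139, -0.007, -1.195]
force: [-0.2, 0.6, -0.8]
opening: 0.0663
grasp_force: 20.0
```

```bash
python3 - <<'E'
from h import *
go((.5412,.058,.112,-1.196))
for c in('scene','side'):
    print(c,proj(c,(.5412,.058,.145)))
a=optics.get_image('scene')[100:190,260:380];d=optics.get_image('side')[130:220,145:265]
cv2.imwrite('pics/e.png',np.hstack([cv2.resize(q,(400,300),interpolation=cv2.INTER_CUBIC) for q in(a,d)]))
E
```

```text
t 8.47 tcp [0.5416 0.0581 0.1718] yaw -1.1945 open 0.0663 F [-0.2  0.6 -0.8]
[-0.0002, 0.0008, 0.1196] spin 0.0002 rows>= 1.0
scene [324.61742988 138.76819736]
side [200.49828541 158.60345293]
```

View pics/e.png

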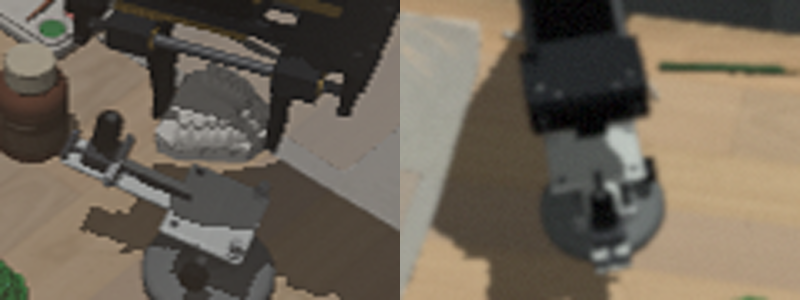

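The scene picture shows the model held level above the plate at (215,130), aligned along the guide with its front toward the lugs (240,245). I'll lower it, watching the force.

Call:
send_rows --targets '[{"dp": [0, 0.001, 0.06], "spin": 0}, {"dp": [0, 0.001, 0.11], "spin": 0}, {"dp": [0, 0.001, 0.122], "spin": 0}, {"dp": [0, 0.001, 0.122], "spin": 0}]'

```text
time_s: 9.07
tool_pos: [0.5412, 0.0574, 0.1108]
tcp_rot: [3.139, -0.008, -1.194]
force: [0.2, 0.2, -0.4]
opening: 0.0666
grasp_force: 20.0
```

Call:
send_rows --targets '[{"dp": [0, 0, 0.004], "spin": 0}, {"dp": [0, 0, 0.008], "spin": 0}, {"dp": [0, 0, 0.008], "spin": 0}]'

```text
time_s: 9.45
tool_pos: [0.5409, 0.0568, 0.1064]
tcp_rot: [3.138, -0.008, -1.195]
force: [0.2, -0.1, -0.5]
opening: 0.0661
grasp_force: 20.0
```

Call:
send_rows --targets '[{"dp": [-0.001, 0, 0.003], "spin": 0}, {"dp": [-0.001, 0, 0.005], "spin": 0}, {"dp": [-0.001, 0, 0.005], "spin": 0}]'

```text
time_s: 9.82
tool_pos: [0.5405, 0.0571, 0.1036]
tcp_rot: [3.138, -0.008, -1.195]
force: [0.5, -0.7, -0.6]
opening: 0.0665
grasp_force: 20.0
```

Call:
send_rows --targets '[{"dp": [0, 0, 0.002], "spin": 0}, {"dp": [0, 0, 0.002], "spin": 0}]'

```text
time_s: 10.07
tool_pos: [0.5405, 0.0571, 0.1026]
tcp_rot: [3.138, -0.008, -1.195]
force: [-0.7, -0.6, -1.6]
opening: 0.0664
grasp_force: 20.0
```

Call:
send_rows --targets '[{"dp": [0, 0, 0.002], "spin": 0}, {"dp": [0, 0, 0.002], "spin": 0}]'

```text
time_s: 10.32
tool_pos: [0.5407, 0.0571, 0.102]
tcp_rot: [3.138, -0.008, -1.195]
force: [-0.9, -0.1, 2.7]
opening: 0.0668
grasp_force: 20.0
```

Contact came at z = 0.102, as predicted. I'll release partially.

Call:
send_rows --targets '[{"dp": [0, 0, -0.001], "spin": 0}, {"dp": [0, 0, -0.001], "spin": 0}, {"dp": [0, 0, -0.001], "spin": 0}, {"dp": [0, 0, -0.002], "spin": 0}]' --fingers 76

```text
time_s: 10.82
tool_pos: [0.5406, 0.0572, 0.1027]
tcp_rot: [3.138, -0.008, -1.195]
force: [0.1, -0.1, -0.5]
opening: 0.0761
grasp_force: 0.0
```

```bash
python3 - <<'E'
from h import *
s=read_state();print(s['opening'],s['force'],s['grasp_force'])
a=optics.get_image('scene')[115:190,280:380];d=optics.get_image('side')[130:205,155:255]
cv2.imwrite('pics/f.png',np.hstack([cv2.resize(q,(400,300),interpolation=cv2.INTER_CUBIC) for q in(a,d)]))
E
```

```text
0.07613005513576356 [ 0.09811251 -0.13020406 -0.50388115] 0.0
```

View pics/f.png

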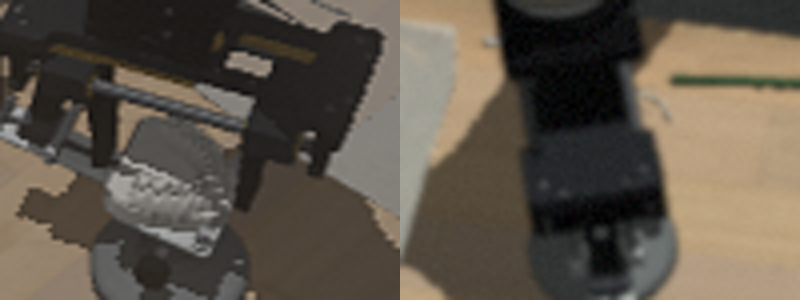

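The scene picture shows the model lying on the slope at (165,190), front down by the near lug at (210,240), with the fingers clear of it. That was my last picture view, so I'm continuing by numbers.

Call:
send_rows --targets '[{"dp": [0, 0, -0.03], "spin": 0}, {"dp": [0, 0, -0.1], "spin": 0}, {"dp": [0, 0, -0.2], "spin": 0}, {"dp": [0, 0, -0.29], "spin": 0}, {"dp": [-0.1, 0, -0.29], "spin": 0}]'

```text
time_s: 11.55
tool_pos: [0.5255, 0.1012, 0.2524]
tcp_rot: [-3.136, -0.01, -1.203]
force: [-0.4, 0.5, -0.4]
opening: 0.0763
grasp_force: 0.0
```

```bash
python3 - <<'E'
from h import *
go((.5,.165,.25,-1.196))
E
```

```text
t 11.55 tcp [0.5255 0.1012 0.2524] yaw -1.2035 open 0.0763 F [-0.4  0.5 -0.4]
[-0.1375, 0.0017, 0.0047] spin -0.0012 rows>= 1.1
```

Call:
send_rows --targets '[{"dp": [-0.14, 0, 0], "spin": 0}, {"dp": [-0.14, 0, 0], "spin": 0}, {"dp": [-0.14, 0, 0], "spin": 0}, {"dp": [-0.14, 0, 0], "spin": 0}]' --fingers 40

```text
time_s: 12.05
tool_pos: [0.4972, 0.1682, 0.2473]
tcp_rot: [3.139, -0.008, -1.198]
force: [0.4, -0.7, -0.3]
opening: 0.0447
grasp_force: 0.0
```

```bash
python3 look.py w6 model model_front jaw_face jaw_knob plate_end seat; python3 - <<'E'
from tab import *
x=np.load('tab.npy');F=fr(x);d=J('w6')
def onplane(px,zs):  # seat coordinates of pixel on plane z=zs
    o,v=ray('wrist',px,d['p']); o=F.T@(o-x[:3]);v=F.T@v; return (o+v*(zs-o[2])/v[2])*1e3
for t,z in(('model',0),('model_front',.007),('jaw_face',.007),('jaw_knob',.031),('plate_end',0)):
    for k in d[t][:2]: print(t,onplane(k[:2],z).round(1),round(k[2],2))
P=lambda q:np.round(proj('wrist',F@(np.array(q)/1e3)+x[:3],d['p']),1).tolist()
print('expected end',P((110,0,0)),'knobtop',P((91,0,44)),'lugs',P((-20,-29,12)),P((-20,29,12)))
# rectified top view on plane z=13mm, 0.5mm/px ; print heel and front extents
im=cv2.imread('pics/w6.png')
xs=np.arange(90,-60,-.5); ys=np.arange(-50,50,.5)
m=np.array([[proj('wrist',F@np.array([a,b,13])/1 *1e-3+x[:3],d['p']) for a in xs] for b in ys],np.float32)
r=cv2.remap(im,m,None,cv2.INTER_CUBIC); cv2.imwrite('pics/rect6.png',r)
h=cv2.cvtColor(r,cv2.COLOR_BGR2HSV)
for b in (-25,-20,20,25,-15,15,0):
    i=int((b+50)/.5); print(b,[(int(xs[j]),int(h[i,j,1]),int(h[i,j,2])) for j in range(0,300,10)])
E
```

```text
model [[156.6, 148.4, 0.69], [271.8, 280.4, 0.67], [252.2, 71.0, 0.56], [193.3, 66.4, 0.55]]
model_front [[288.1, 74.4, 0.89], [177.7, 141.6, 0.7], [284.2, 268.7, 0.68]]
jaw_face [[193.1, 69.4, 0.82]]
jaw_knob [[174.9, 66.2, 0.96]]
plate_end [[159.9, 75.1, 0.62]]
seat []
[0.52160201 0.10698068 0.3902533 ] [0.52149924 0.108239   0.38972293]
model [113.6  78.    0. ] 0.69
model [-11.3 243.7   0. ] 0.67
model_front [-25.3   1.8   7. ] 0.89
model_front [90.4 71.5  7. ] 0.7
jaw_face [73.8 -2.1  7. ] 0.82
jaw_knob [90.4 -1.5 31. ] 0.96
plate_end [108.6   1.3   0. ] 0.62
expected end [158.6, 74.0] knobtop [173.0, 65.2] lugs [284.4, 45.4] [284.7, 98.9]
-25 [(90, 66, 229), (85, 65, 233), (80, 66, 231), (75, 68, 230), (70, 68, 230), (65, 67, 230), (60, 67, 232), (55, 64, 232), (50, 68, 233), (45, 65, 232), (40, 9, 206), (35, 11, 238), (30, 11, 241), (25, 12, 210), (20, 12, 206), (15, 14, 194), (10, 12, 206), (5, 13, 203), (0, 14, 204), (-5, 10, 237), (-10, 18, 144), (-15, 12, 131), (-20, 3, 95), (-25, 85, 138), (-30, 84, 137), (-35, 85, 135), (-40, 83, 138), (-45, 81, 138), (-50, 84, 136), (-5
[... 2052 characters left out ...]
, 137), (20, 17, 132), (15, 16, 141), (10, 16, 140), (5, 16, 140), (0, 14, 124), (-5, 18, 141), (-10, 17, 117), (-15, 17, 104), (-20, 16, 148), (-25, 9, 87), (-30, 9, 85), (-35, 86, 139), (-40, 81, 141), (-45, 82, 140), (-50, 87, 138), (-55, 78, 137)]
0 [(90, 16, 48), (85, 9, 27), (80, 0, 97), (75, 3, 156), (70, 10, 128), (65, 7, 137), (60, 9, 143), (55, 7, 140), (50, 10, 127), (45, 8, 132), (40, 16, 177), (35, 10, 241), (30, 10, 244), (25, 12, 239), (20, 12, 243), (15, 11, 240), (10, 11, 240), (5, 10, 243), (0, 17, 151), (-5, 16, 127), (-10, 18, 140), (-15, 19, 136), (-20, 15, 122), (-25, 14, 144), (-30, 9, 83), (-35, 91, 132), (-40, 90, 130), (-45, 88, 130), (-50, 84, 136), (-55, 81, 138)]
```

The model lies nested about 8 mm up-slope: its heel edge is straight at x≈41, front at −25, y≈0–1. The plate end is at its predicted pixel, so the tilt is unmoved. Next is the knob.

```bash
python3 - <<'E'
from tab import *
x=np.load('tab.npy');F=fr(x)
K=F@np.array([.0909,0,.023])+x[:3]; print('tip target',K); T=K+[0,0,.019]; print('tcp',T); np.save('T.npy',T)
print('slope dir',F[:,0]); print(np.round(read_state()['q'],2))
go((T[0],T[1],.24,.375))
E
```

```text
tip target [0.61350768 0.08641161 0.11026011]
tcp [0.61350768 0.08641161 0.12926011]
slope dir [0.91372491 0.35927809 0.18980529]
[-1.36  0.46  1.28  1.92 -0.48  1.13 -2.66]
t 12.4 tcp [0.4968 0.1694 0.2468] yaw -1.1964 open 0.0405 F [-0.2 -0.3 -0.6]
[0.2398, -0.1565, 0.0137] spin -0.2501 rows>= 8.4
```

Call:
send_rows --targets '[{"dp": [0.05, -0.03, -0.02], "spin": -0.028}, {"dp": [0.1, -0.06, -0.02], "spin": -0.056}, {"dp": [0.15, -0.09, -0.02], "spin": -0.084}, {"dp": [0.2, -0.12, -0.01], "spin": -0.112}, {"dp": [0.24, -0.156, 0], "spin": -0.14}]'

```text
time_s: 13.02
tool_pos: [0.614, 0.0857, 0.2474]
tcp_rot: [3.133, -0.002, -0.311]
force: [0.8, 0.5, -0.0]
opening: 0.04
grasp_force: 0.0
```

```bash
python3 - <<'E'
from h import *
T=np.load('T.npy');print(np.round(read_state()['q'],2))
go((T[0],T[1],.22,.375))
E
```

```text
[-0.85  0.49  0.91  1.7  -0.41  1.15 -1.71]
t 13.03 tcp [0.614  0.0857 0.2474] yaw -0.3109 open 0.04 F [ 0.8  0.5 -0. ]
[-0.0013, -0.001, 0.0548] spin -0.1092 rows>= 3.7
```

Call:
send_rows --targets '[{"dp": [-0.001, -0.001, 0.02], "spin": -0.028}, {"dp": [-0.001, -0.001, 0.04], "spin": -0.056}, {"dp": [-0.001, -0.001, 0.055], "spin": -0.084}, {"dp": [-0.001, -0.001, 0.055], "spin": -0.109}, {"dp": [-0.001, -0.001, 0.055], "spin": -0.109}]'

```text
time_s: 13.65
tool_pos: [0.6129, 0.087, 0.2199]
tcp_rot: [3.134, 0.003, 0.367]
force: [0.4, -0.9, 0.1]
opening: 0.0397
grasp_force: 0.0
```

```bash
python3 - <<'E'
from tab import *
T=np.load('T.npy');go(tuple(T)+(.375,),(T[0],T[1],.16,.375))
S=np.load('tab.npy');F=fr(S)
for c in('scene','side'):
    optics.get_image(c); d=optics.place_of('jaw_knob',c)
    print(c,[(np.round(k['xy'],1).tolist(),round(k['score'],2)) for k in d[:2]],'exp',proj(c,F@np.array([.0909,0,.031])+S[:3]).round(1))
E
```

```text
t 13.65 tcp [0.6129 0.087  0.2199] yaw 0.3671 open 0.0397 F [ 0.4 -0.9  0.1]
[0.0007, 0.0016, 0.1813] spin -0.0013 rows>= 1.5
[0.0007, 0.0016, 0.1198] spin -0.0013 rows>= 1.0
scene [([292.6, 141.1], 0.56)] exp [291.6 138. ]
side [([206.9, 195.1], 0.45)] exp [206.4 191.7]
```

Call:
send_rows --targets '[{"dp": [0.001, 0.001, 0.06], "spin": -0.001}, {"dp": [0.001, 0.001, 0.12], "spin": -0.001}, {"dp": [0.001, 0.001, 0.16], "spin": -0.001}, {"dp": [0.001, 0.001, 0.175], "spin": -0.001}, {"dp": [0.001, 0.001, 0.178], "spin": -0.001}]'

```text
time_s: 14.48
tool_pos: [0.6138, 0.0863, 0.1311]
tcp_rot: [3.133, 0.003, 0.375]
force: [0.3, 0.5, 0.1]
opening: 0.0402
grasp_force: 0.0
```

Call:
send_rows --targets '[{"dp": [0, 0, 0], "spin": 0}, {"dp": [0, 0, 0], "spin": 0}, {"dp": [0, 0, 0], "spin": 0}, {"dp": [0, 0, 0], "spin": 0}]' --fingers 10 --newtons 12

```text
time_s: 14.98
tool_pos: [0.6139, 0.0862, 0.1315]
tcp_rot: [3.133, 0.003, 0.376]
force: [-0.7, -0.8, 2.4]
opening: 0.0165
grasp_force: 12.0
```

Call:
send_rows --targets '[{"dp": [-0.01, 0, 0.002], "spin": 0}, {"dp": [-0.022, 0, 0.0042], "spin": 0}, {"dp": [-0.034, 0, 0.0065], "spin": 0}, {"dp": [-0.046, 0, 0.0088], "spin": 0}, {"dp": [-0.056, 0, 0.0107], "spin": 0}]'

```text
time_s: 15.6
tool_pos: [0.5877, 0.0759, 0.1265]
tcp_rot: [3.134, 0.002, 0.376]
force: [3.8, 0.3, 7.0]
opening: 0.0168
grasp_force: 12.0
```

Call:
send_rows --targets '[{"dp": [0, 0, 0], "spin": 0}, {"dp": [-0.006, 0, 0.001], "spin": 0}, {"dp": [-0.006, 0, 0.001], "spin": 0}]'

```text
time_s: 15.98
tool_pos: [0.5844, 0.0746, 0.1259]
tcp_rot: [3.134, 0.003, 0.375]
force: [2.2, -0.3, 6.5]
opening: 0.0164
grasp_force: 12.0
```

```bash
cat > track.py <<'E'
from tab import *
S=np.load('tab.npy');F=fr(S); s=read_state(); q=F.T@(np.array(s['tool_pos'])-[0,0,.011]-S[:3])*1e3
print('t',s['time_s'],'knob seat',q.round(1),'F seat',(F.T@np.array(s['force'])).round(1),'tq',np.round(s['wrist_torque'],2),'open',round(s['opening'],4))
E
python3 track.py
```

```text
t 15.975 knob seat [61.  -0.4 33.5] F seat [ 3.1 -1.1  6. ] tq [ 0.17 -0.45 -0.03] open 0.0164
```

Call:
send_rows --targets '[{"dp": [0, 0, -0.002], "spin": 0}, {"dp": [-0.004, 0, -0.002], "spin": 0}, {"dp": [-0.007, 0, -0.0015], "spin": 0}]'

```text
time_s: 16.35
tool_pos: [0.5812, 0.0734, 0.1254]
tcp_rot: [3.133, 0.004, 0.376]
force: [4.8, -0.1, -1.5]
opening: 0.0165
grasp_force: 12.0
```

```bash
python3 track.py
```

```text
t 16.35 knob seat [57.5 -0.3 33.7] F seat [ 4.  -1.8 -2.3] tq [ 0.04 -1.19  0.08] open 0.0165
```

Call:
send_rows --targets '[{"dp": [-0.004, 0, 0.0006], "spin": 0}, {"dp": [-0.008, 0, 0.0013], "spin": 0}, {"dp": [-0.008, 0, 0.0013], "spin": 0}]'

```text
time_s: 16.73
tool_pos: [0.5776, 0.072, 0.1248]
tcp_rot: [3.133, 0.003, 0.376]
force: [5.2, -0.3, -2.2]
opening: 0.0165
grasp_force: 12.0
```

```bash
python3 track.py
```

```text
t 16.725 knob seat [53.6 -0.2 33.8] F seat [ 4.3 -2.2 -3. ] tq [ 0.06 -1.24  0.02] open 0.0165
```

Call:
send_rows --targets '[{"dp": [-0.003, 0, 0.0008], "spin": 0}, {"dp": [-0.005, 0, 0.0013], "spin": 0}, {"dp": [-0.005, 0, 0.0013], "spin": 0}]'

```text
time_s: 17.1
tool_pos: [0.577, 0.0718, 0.1247]
tcp_rot: [3.132, -0.001, 0.376]
force: [9.1, 1.3, -2.3]
opening: 0.0164
grasp_force: 12.0
```

```bash
python3 track.py
```

```text
t 17.1 knob seat [52.9 -0.2 33.9] F seat [ 8.3 -2.1 -3.9] tq [ 0.34 -1.88 -0.02] open 0.0164
```

```bash
python3 - <<'E'
from tab import *
S=np.load('tab.npy');F=fr(S)
for c in('scene','side'):
    im=optics.get_image(c); cv2.imwrite(f'pics/n_{c}.png',im)
    for t,q in(('model',(0,0,0)),('model_front',(-33.5,0,7)),('plate_end',(110,0,0)),('jaw_knob',(50,0,31))):
        d=optics.place_of(t,c); e=proj(c,F@np.array(q)*1e-3+S[:3]); d=[k for k in d if np.hypot(*(np.array(k['xy'])-e))<25]
        for k in d[:1]:
            o,v=ray(c,k['xy']);o=F.T@(o-S[:3]);v=F.T@v; print(c,t,round(k['score'],2),((o+v*(q[2]/1e3-o[2])/v[2])*1e3).round(1))
E
```

```text
scene model 0.78 [-3.   1.6  0. ]
scene model_front 0.86 [-38.7   0.6   7. ]
scene plate_end 0.49 [102.8   1.6   0. ]
scene jaw_knob 0.57 [42.   4.3 31. ]
side model 0.74 [-0.2  1.5  0. ]
side model_front 0.49 [-28.2  -7.2   7. ]
side plate_end 0.73 [115.5  -7.2   0. ]
side jaw_knob 0.68 [59.2 -0.4 31. ]
```

Call:
send_rows --targets '[{"dp": [-0.002, 0, 0.0006], "spin": 0}, {"dp": [-0.004, 0, 0.001], "spin": 0}, {"dp": [-0.004, 0, 0.001], "spin": 0}]' --newtons 20

```text
time_s: 17.98
tool_pos: [0.5766, 0.0717, 0.1247]
tcp_rot: [3.132, -0.004, 0.376]
force: [10.5, 2.5, -3.2]
opening: 0.0162
grasp_force: 20.0
```

```bash
python3 track.py
```

```text
t 17.975 knob seat [52.5 -0.2 33.9] F seat [ 9.9 -1.5 -5.2] tq [ 0.59 -2.41  0.02] open 0.0162
```

Call:
send_rows --targets '[{"dp": [0, 0, 0], "spin": 0}, {"dp": [0, 0, 0], "spin": 0}, {"dp": [0, 0, 0], "spin": 0}, {"dp": [0, 0, -0.02], "spin": 0}, {"dp": [0, 0, -0.06], "spin": 0}]' --fingers 45

```text
time_s: 18.6
tool_pos: [0.5729, 0.0706, 0.1547]
tcp_rot: [3.134, 0.005, 0.375]
force: [-0.1, -0.1, -0.3]
opening: 0.0447
grasp_force: 0.0
```

Call:
send_rows --targets '[{"dp": [0, 0, -0.1], "spin": 0}, {"dp": [-0.05, -0.1, -0.17], "spin": 0.025}, {"dp": [-0.1, -0.15, -0.17], "spin": 0.05}, {"dp": [-0.15, -0.17, -0.17], "spin": 0.075}, {"dp": [-0.2, -0.17, -0.17], "spin": 0.1}]'

```text
time_s: 19.23
tool_pos: [0.4486, 0.1145, 0.24]
tcp_rot: [3.135, -0.002, -0.256]
force: [-0.2, -0.4, 1.0]
opening: 0.0451
grasp_force: 0.0
```

```bash
python3 - <<'E'
from h import *
go((.5,.165,.25,-1.0))
E
```

```text
t 19.23 tcp [0.4486 0.1145 0.24  ] yaw -0.256 open 0.0451 F [-0.2 -0.4  1. ]
[0.0738, -0.1238, -0.0201] spin 0.1184 rows>= 4.0
```

Call:
send_rows --targets '[{"dp": [0.03, -0.05, -0.02], "spin": 0.028}, {"dp": [0.06, -0.1, -0.02], "spin": 0.056}, {"dp": [0.074, -0.124, -0.02], "spin": 0.084}, {"dp": [0.074, -0.124, -0.02], "spin": 0.118}, {"dp": [0.074, -0.124, -0.02], "spin": 0.118}]'

```text
time_s: 19.85
tool_pos: [0.5009, 0.1647, 0.2494]
tcp_rot: [3.137, -0.007, -0.993]
force: [0.3, -0.4, 0.2]
opening: 0.0447
grasp_force: 0.0
```

```bash
cat > chk.py <<'E'
from tab import *
import sys
n=sys.argv[1]
S=np.load('tab.npy');F=fr(S);d=J(n)
for t,z in(('model',0),('model_front',.007),('jaw_face',.007),('jaw_knob',.031),('plate_end',0)):
    for k in d[t]:
        o,v=ray('wrist',k[:2],d['p']);o=F.T@(o-S[:3]);v=F.T@v;r=(o+v*(z-o[2])/v[2])*1e3
        if abs(r[1])<20 and abs(r[0])<130: print(t,r.round(1),round(k[2],2))
im=cv2.imread(f'pics/{n}.png')
for z in(0,13):
  for b in (-22,-10,0,10,22):
    xs=np.arange(75,-50,-1.); m=np.array([[proj('wrist',F@np.array([a,b,z])*1e-3+S[:3],d['p']) for a in xs]],np.float32)
    h=cv2.cvtColor(cv2.remap(im,m,None,cv2.INTER_LINEAR),cv2.COLOR_BGR2HSV)[0].astype(int)
    print(z,b,'dn',[int(xs[j]) for j in range(1,len(xs)) if (h[j,1]>45)!=(h[j-1,1]>45)],'V',h[20:60:1,2].tolist() if z==13 else '')
E
python3 look.py w7 model model_front jaw_face jaw_knob plate_end seat; python3 chk.py w7
```

```text
model [[163.9, 131.4, 0.79], [285.6, 79.0, 0.78], [252.4, 285.6, 0.76], [166.2, 13.1, 0.57]]
model_front [[318.1, 87.7, 0.82], [263.8, 274.9, 0.8], [187.5, 128.6, 0.61]]
jaw_face [[256.7, 72.5, 0.9]]
jaw_knob [[242.9, 66.1, 0.9]]
plate_end [[183.9, 62.1, 0.79]]
seat []
[0.53746074 0.10968894 0.39225376] [0.53727319 0.10962475 0.39143989]
model [ 1.6 -1.9  0. ] 0.78
model_front [-34.1  -0.9   7. ] 0.82
jaw_face [34.8 -0.3  7. ] 0.9
jaw_knob [52.7  0.5 31. ] 0.9
plate_end [110.    2.6   0. ] 0.79
0 -22 dn [39, -33] V 
0 -10 dn [-38] V 
0 0 dn [-38] V 
0 10 dn [-37] V 
0 22 dn [44, -32] V 
13 -22 dn [40, -27] V [232, 232, 233, 233, 233, 232, 232, 232, 233, 234, 234, 235, 235, 233, 227, 218, 210, 209, 207, 198, 140, 122, 195, 236, 244, 242, 240, 240, 240, 240, 241, 241, 241, 237, 217, 179, 178, 199, 211, 221]
13 -10 dn [-33] V [41, 43, 47, 70, 125, 169, 188, 201, 206, 196, 164, 113, 60, 37, 43, 68, 93, 111, 121, 120, 96, 125, 200, 238, 242, 240, 239, 239, 240, 241, 241, 241, 241, 240, 242, 243, 242, 241, 240, 240]
13 0 dn [-33] V [34, 41, 46, 52, 52, 55, 56, 60, 66, 59, 47, 45, 38, 33, 41, 74, 113, 133, 141, 149, 131, 136, 199, 241, 243, 242, 242, 242, 242, 242, 243, 243, 243, 243, 242, 240, 239, 239, 240, 241]
13 10 dn [-33] V [111, 111, 112, 111, 114, 114, 112, 107, 106, 108, 107, 106, 106, 107, 136, 184, 208, 211, 208, 188, 153, 158, 205, 238, 241, 241, 242, 243, 244, 245, 245, 244, 243, 242, 242, 240, 240, 240, 241, 243]
13 22 dn [46, -28] V [232, 230, 224, 213, 211, 221, 226, 223, 210, 177, 144, 144, 149, 145, 147, 156, 158, 155, 136, 116, 119, 135, 145, 151, 149, 149, 149, 148, 148, 149, 149, 149, 150, 145, 131, 118, 115, 123, 133, 139]
```

The network and the image edges agree. The heel is at x≈34, the jaw face at about 34.8, the front at about −33.5, and the plate end is unmoved at 110. The jaw met a hard stop at about 10 N, so I'm handing in.

```bash
python3 -c "
from rig import ctrl; print(ctrl.finish_job())"
```

```text
the job is handed in; nothing more can be done
None
```

I handed the job in at about 20 s of the 48 s limit: the model is seated teeth up between both lugs and the jaw is closed on its heel; the hand-in returned no verdict, and I could not measure the jaw's pressing force after letting go.

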